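Load a bottle and index the sample carousel

ROBOT

A 6-joint arm with a two-finger parallel gripper is mounted at the origin on a cart in front of the work surface, level with it; the furniture and walls round the work are solid. World frame = base frame: x ahead of the robot, y to its left, z up, the work surface at z = 0. Lengths are in mm, angles in rad, forces in N, time in s.
With the tool pointing down it reaches from about 400 to 925 mm from the base axis. Payload 3.4 kg.
Tool frame: the origin (TCP) lies at the very end of the fingers, on their centre line; the grasp point (between the pads) lies 19 mm behind it; z points along the fingers, y is the line along which they close (so a half turn about z gives the same grasp; the last joint's range is limited). The gripper opens to 85 mm and grips with 20 to 120 N. Pads are 22 mm wide; open, the fingers measure 114 mm over their backs; the gripper's body (76 mm by 85 mm) begins 54 mm behind the grasp point. The pads swing forward as they close: fully open they stand 13 mm farther back than shut.
Start: joints at [-1.276, 0.307, 1.506, -0, 1.328, -0.073], TCP at [206.726, -536.559, 231.305] pointing down, gripper open.
Joint ranges: [-3.12, 3.12], [-1.05, 2.28], [0.14, 2.33], [-1.42, 4.57], [0.1, 2.73], [-2.68, 2.68]. Speed limits (rad/s): [2.57, 2.57, 3.14, 3.14, 3.14, 3.14].

INTERFACE

Orientations are given as a 3x3 rotation matrix whose columns are the frame's x, y, z axes.
In Python, from bench import env, vision gives the robot as it stands. The module is installed in compiled form; this text tells all that it offers.
- The arm moves only by the tool apply_moves, never from a script. Its argument "motion" is text: rows parted by semicolons, each of 6 numbers parted by spaces: the shift along the world's x, y, z in mm, then the turn, a rotation vector about the world's x, y, z in rad. A call has 1 to 5 rows; each row shifts and turns the commanded pose from where the row before left it; what a row does not reach is not made up. A row lasts 1/8 s, in which the tool goes at most 62.5 mm and 10.7 degrees, less where a joint would pass 70% of its speed; a pose out of reach is approached as far as the arm can. A call with a gripper value outside its range is refused whole. "claw" is the finger opening in mm, from 0 to 85.4, set as the call begins (left out, the last holds). The fingers move at their own pace and stop on an object; "force" is the grip in N (left out, the last holds). Time passes only in rows, so rows that do not move let the fingers close. It gives the time, the measured TCP pose, the force, the opening and the grip force at its end, in the units of the state.
- env.read_state(): the state, without advancing time (a new reading comes with each control period).
- vision.read_camera(name): name is "scene" or "top" or "wrist"; returns a dict with "image" (420x560x3 uint8, red, green, blue), "mtx" (3x3 intrinsics, pixels), "T" (4x4, takes a point from camera to world coordinates); the wrist camera has in their place "hand_eye" (4x4, takes a point from camera to tool coordinates, whose origin is the TCP and whose axes are the flange's). Camera axes: x right, y down, z forward; pixel columns grow to the right and rows downward; lengths in mm; the calibration is good to about 2 mm. A picture is of the moment at which its call begins: read the wrist's pose just before it. There is no depth.
- env.close_job(): hands the job in; it is judged then, once.
Trained networks look in the newest picture that a camera, given by its name, has taken for a name from the list of things; names that differ only in an ending like _2 or _b are one class to them, and where a whole thing is asked for, a point or a joint stands for the part that bears it (a point fixed in the world has none). Each returns a list of dicts, best first, with "score" (0 to 1); they miss things now and then, are a little off and sometimes report something else, mostly with a low value. They report only what shows in the picture. A call takes as long as a camera call.
- vision.spot_in(target, camera): "pixel" ([column, row] in pixels, amid what is visible of it).
- vision.masks_of(target, camera): "mask" (420x560 bool, what is visible of it) and "pixel" ([column, row] in pixels, amid what is visible of it).
The state is a dict: "t": time; "qpos": joint angles; "joint_vel": joint speeds; "effort": joint torques, N m; "position": TCP position; "orientation": TCP orientation; "contact_force": force on the tool from outside, world axes, zero at the start; "ft_torque": the same for the moment, N m; "gripper_width": finger opening in mm; "grasp_force": force on a finger pad.
Only numpy, scipy, OpenCV 4.12 (cv2) and the standard library are available. Lean on these libraries where they do the work, as an engineer would, in place of code of your own. Each camera call takes 0.05 s, during which the arm holds its last target. There are 200 camera calls.

TASK

Stand the loose buffer bottle upright in the carousel's empty nest. Then with the fingers push the carousel round (its upright post is there for that), anticlockwise seen from above, past the spring catch until that nest is at the index arrow and the turntable is hard against its stop; bed it there with a steady push of about 15 N for about a second, never forcing it beyond 22 N, and leave it caught. Leave the dropper bottle, the timer and the mug where they stand.

Things in the scene. Friction and masses are not known exactly. Their poses are not given: they have to be found in the camera images.
- plinth: Fixed grey round plinth of the carousel, 208 mm across, top 16 mm above the bench. Origin: centre of its underside, on the vertical turning axis; z up. Its -x axis points to the index arrow, its +x axis to the spring catch.
- turntable: Aluminium disc, 212 mm across, top at 32 mm, hub 47 mm high, 0.9 kg. Origin on the axis at bench level. Cups 70 mm out: -x empty, +x, +y, -y hold fixed bottles (tops at 102 mm). Home: its axes coincide with the plinth's; a firm stop inside the hub ends the turn there. Starts 0.65 to 1.25 rad clockwise (from above) of home, turns anticlockwise to it; friction about 1 N at the post.
- catch (a point): Sprung catch nose, 121 mm from the axis in the plinth's +x, 28 mm up; its steel bracket reaches 149 mm out, 39 mm high. In the last 0.08 rad before home a nib on the turntable's rim meets it: 5 to 8 N at the post push it over; the crest is 0.02 rad before home, thence it pushes the turntable home. Short of the crest it springs back.
- empty_nest (a point): Centre of the inner floor of the empty nest, 35 mm above the bench, 70 mm from the axis in the turntable's -x direction. The cup is round, inner diameter 33 mm, flaring to 44 mm inside and 49 mm outside at the rim, which is 21 mm above this point (56 mm above the bench).
- push_post_top (a point): Centre of the top of the upright steel push post of the turntable, 116 mm above the bench; post diameter 14 mm, smooth from 38 mm above the bench to the top, 93 mm from the axis, in the turntable's direction -45 degrees (between +x and -y).
- index_arrow (a point): Tip end of the white index arrow on the plinth's tongue, 127 mm from the axis in the plinth's -x direction, 16 mm above the bench.
- loose_bottle: Loose small white squeeze bottle with a tapered screw cap, standing on the bench beside the carousel; 26 mm diameter, 67 mm high, straight body up to 44 mm, cap 19 mm diameter above that, about 40 g. Origin: centre of its underside; z up along the bottle. Gripped above 21 mm, the fingers clear the nest's rim. It stands loose in the nest and rocks if the turntable is jerked.
- dropper: Bystander: taller amber dropper bottle, 33 mm diameter, 102 mm high, with a rubber bulb, on the bench on the other side of the carousel. Origin: centre of its underside.
- timer_b: Bystander: round mechanical timer, 64 mm diameter, 39 mm high. Origin: centre of its underside.
- mug_b: Bystander: ceramic mug, about 92 mm wide and 127 mm with its handle, 95 mm high. Origin: centre of its underside.

How it is judged (in metres and radians):
On the way, in this order (a step that is already met when the one before it is completed fails the run):
1. the loose bottle stands in the empty nest, let go, with the turntable not yet home (horizontal distance between loose_bottle and empty_nest below 0.006 m and z of loose_bottle in the frame of empty_nest between -0.004 and 0.004 m and angle between loose_bottle's own z axis and vertical below 0.12 rad and contact force between the fingers and loose_bottle below 0.2 N and not (angle between the x axis of turntable and the x axis of plinth, either way round below 0.2 rad)), for 0.2 s.
2. the turntable is past the catch and held for 0.6 s against its stop with a push of the fingers of 12 to 18 N, the bottle still in its nest (horizontal distance between loose_bottle and empty_nest below 0.006 m and z of loose_bottle in the frame of empty_nest between -0.004 and 0.004 m and angle between loose_bottle's own z axis and vertical below 0.12 rad and angle between the x axis of turntable and the x axis of plinth, either way round below 0.03 rad and contact force between the fingers and turntable between 12 and 18 N), for 0.6 s.
At the end, for the whole second after the job is handed in: The loose bottle stands upright (within 7 degrees) on the floor of the nest (within 6 mm of its centre, 4 mm in height), the turntable rests past the catch within 0.015 rad of home, so that this nest is at the index arrow; all is at rest and released (horizontal distance between loose_bottle and empty_nest below 0.006 m and z of loose_bottle in the frame of empty_nest between -0.004 and 0.004 m and angle between loose_bottle's own z axis and vertical below 0.12 rad and angle between the x axis of turntable and the x axis of plinth, either way round below 0.015 rad and angular speed of turntable below 0.05 rad/s and linear speed of loose_bottle below 0.02 m/s); the robot touches nothing.
It fails at once if the turntable is pushed with more than 22 N (contact force between any of the fingers, the arm and turntable above 22 N).
It fails at once if the loose bottle is tipped over (angle between loose_bottle's own z axis and vertical above 0.6 rad).
It fails at once if the dropper bottle is moved by more than 25 mm (distance of dropper from where it was at the start of the episode above 0.025 m).
It fails at once if the timer is moved by more than 25 mm (distance of timer_b from where it was at the start of the episode above 0.025 m).
It fails at once if the mug is moved by more than 25 mm (distance of mug_b from where it was at the start of the episode above 0.025 m).
It also fails if it takes over 72 s, if anything falls off the work surface, if the arm or the gripper's body presses on something with over 40 N, if the wrist force passes 120 N, or if a joint passes its speed limit or range.

## Working session

There is one attempt and no reset: what is moved stays moved. The work goes in short steps, Python scripts to look and compute and a tool call to move; the robot and the scene stay as the last step left them, time stands still between calls to the robot, and variables do not carry over. Pictures are saved under pics/ and viewed, at most 10 in all, crops included, and the job is handed in when it is done.

Besides the shell and the picture viewer there is one more tool, called after "Emit:" as name(argument=value, ...), one argument or row to a line, values as JSON. apply_moves: Moves the arm, as the interface text tells. Its arguments: {"type":"object","properties":{"motion":{"type":"string"},"claw":{"type":"number"},"force":{"type":"number"}},"required":["motion"]}

```bash
mkdir -p pics
cat > h.py <<'E'
import numpy as np, cv2
from bench import env, vision
def ray(c,px):
    K,T=c["mtx"],c["T"]
    d=T[:3,:3]@np.linalg.inv(K)@np.array([px[0],px[1],1.]); return T[:3,3],d
def onz(c,px,z):
    o,d=ray(c,px); return (o+d*(z-o[2])/d[2])[:2]
def proj(c,P):
    T=np.linalg.inv(c["T"]); p=T[:3,:3]@np.asarray(P,float)+T[:3,3]; q=c["mtx"]@p; return q[:2]/q[2]
def wcam():
    s=env.read_state(); c=vision.read_camera("wrist")
    M=np.eye(4); M[:3,:3]=s["orientation"]; M[:3,3]=s["position"]; c["T"]=M@c["hand_eye"]; return c
def save(c,n): cv2.imwrite("pics/"+n,c["image"][:,:,::-1])
E
python3 - <<'E'
from h import *
np.set_printoptions(precision=1,suppress=True)
s=env.read_state(); print(s["t"],s["orientation"])
for n in("scene","top"):
    c=vision.read_camera(n); save(c,n+".png"); print(n,c["T"][:3,3])
    for t in("plinth","turntable","catch","empty_nest","push_post_top","index_arrow","loose_bottle","dropper","timer_b","mug_b"):
        for r in vision.spot_in(t,n)[:2]: print(t,round(r["score"],2),np.array(r["pixel"]),onz(c,r["pixel"],{"empty_nest":35,"push_post_top":116,"index_arrow":16,"catch":28,"loose_bottle":40,"turntable":32}.get(t,20)))
E
```

```text
0.0 [[ 0.9  0.4 -0. ]
 [ 0.4 -0.9  0. ]
 [ 0.  -0.  -1. ]]
scene [-300.  -830.4  719.3]
plinth 0.8 [299.3 256.6] [ 491.3 -161.7]
turntable 0.93 [301.6 254.4] [ 491.8 -170. ]
catch 0.67 [301.3 254.9] [ 493.6 -167.4]
empty_nest 0.61 [301.6 256.8] [ 478.5 -181.6]
push_post_top 0.79 [301.3 250.2] [ 409.9 -236.4]
index_arrow 0.97 [298. 259.] [ 483.1 -163.8]
loose_bottle 0.52 [218.6 219.8] [436.1 169.2]
dropper 0.61 [344. 284.] [ 479.6 -341.2]
timer_b 0.58 [194.5 194.2] [520.9 436.6]
timer_b 0.43 [303.2 253.6] [ 512.6 -159. ]
mug_b 0.68 [402.2 303.3] [ 523.5 -498.8]
mug_b 0.46 [220.  219.9] [460.9 194.6]
top [ 233.3  -44.1 1544. ]
plinth 0.65 [325.1 219.5] [ 518.2 -173.5]
turntable 0.75 [327.5 219.2] [ 516.8 -179.5]
turntable 0.71 [200.8 247.2] [436.9 187.9]
catch 0.69 [322.9 222.4] [ 508.1 -166.3]
empty_nest 0.86 [328.6 223. ] [ 505.  -182.2]
push_post_top 0.97 [326.3 219.4] [ 500.5 -168.7]
index_arrow 0.89 [325.6 219.2] [ 519.8 -175.4]
loose_bottle 0.44 [199.7 246.2] [438.8 189.9]
loose_bottle 0.27 [325.3 222.6] [ 505.3 -172.2]
dropper 0.67 [384.6 239.7] [ 457.2 -345.2]
timer_b 0.84 [122.9 218.2] [525.9 421.4]
timer_b 0.37 [198.8 245.7] [443.  195.6]
mug_b 0.64 [444.8 219.9] [ 514.7 -523.8]
```

Run:
```python
import cv2
a=cv2.imread("pics/top.png")[150:300,170:420]; cv2.imwrite("pics/topc.png",cv2.resize(a,(800,480),interpolation=cv2.INTER_CUBIC))
a=cv2.imread("pics/scene.png")[170:340,180:430]; cv2.imwrite("pics/scenec.png",cv2.resize(a,(800,544),interpolation=cv2.INTER_CUBIC))
```

```text
(no output)
```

View pics/topc.png

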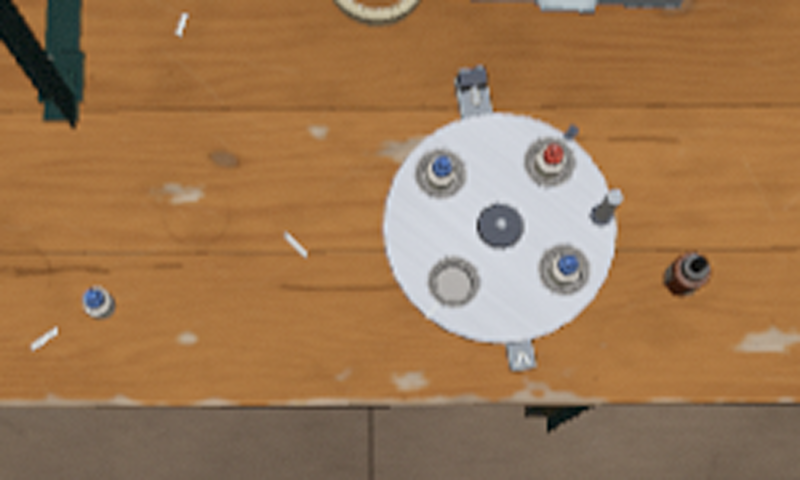

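View pics/scenec.png

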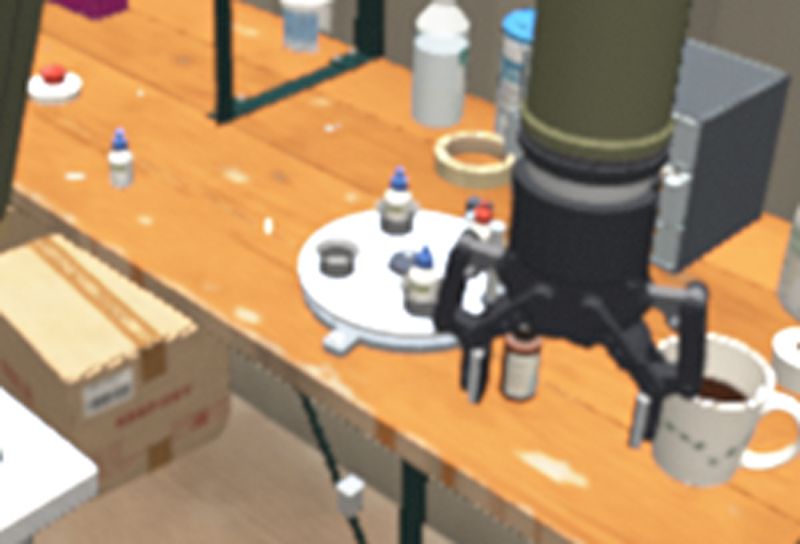

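Run:
```python
from h import *
np.set_printoptions(precision=1,suppress=True)
c=vision.read_camera("top")
f=lambda x,y,z:onz(c,(170+x/3.2,150+y/3.2),z)
# disc by threshold ellipse
im=c["image"].astype(int); m=((im.min(2)>170)).astype(np.uint8); m[:150]=0
n,l,st,ce=cv2.connectedComponentsWithStats(m); i=1+st[1:,4].argmax()
pts=cv2.findContours((l==i).astype(np.uint8),0,2)[0][0]; h=cv2.convexHull(pts)
e=cv2.fitEllipse(h); print(st[i],e, onz(c,e[0],32))
C=onz(c,e[0],32)
for n,p in dict(nest=f(454,285,45),post=f(614,197,116),arrow=f(521,365,16),catch=f(473,88,39),b1=f(442,168,90),b2=f(568,266,90),red=f(553,155,90),hub=f(500,224,47)).items():
    v=p-C; print(n,p,np.hypot(*v),np.arctan2(v[1],v[0]))
print("bottle",f(97,297,62),f(100,302,30))
for t in ("loose_bottle","dropper","timer_b","mug_b"):
    for r in vision.masks_of(t,"top")[:2]:
        ys,xs=np.nonzero(r["mask"]); print(t,r["score"],r["pixel"],len(xs),xs.min(),xs.max(),ys.min(),ys.max())
```

```text
[ 477  176   76   73 4273] ((514.4100952148438, 212.02053833007812), (70.1561050415039, 77.37332153320312), 123.0389633178711) [ 534.4 -723.7]
nest [ 456.7 -132.2] 596.5390232372005 1.701479736554326
post [ 521.8 -267.2] 456.696355456694 1.5984864995510377
arrow [ 387.6 -193.2] 550.4570924859775 1.840794621638308
catch [ 640.5 -153.3] 580.1336334697461 1.3868593901824307
b1 [ 554.1 -120.9] 603.1206038991833 1.538166172014251
b2 [ 466.1 -229. ] 499.366170571 1.7081417944133517
red [ 565.2 -218.9] 505.72715112216423 1.5099700661523938
hub [ 511.6 -174.5] 549.6482468961973 1.6123328838746023
bottle [445.4 184.9] [445.4 187.1]
loose_bottle 0.56 [197.7, 247.2] 80 196 205 240 249
dropper 0.68 [323.8, 219.8] 4052 290 363 186 257
dropper 0.47 [388.2, 239.6] 178 376 391 229 243
timer_b 0.97 [121.0, 220.3] 385 111 132 209 230
mug_b 0.81 [441.1, 221.4] 992 424 465 205 237
```

Emit:
apply_moves(
  motion="48 41 0 0 0 0;48 41 0 0 0 0;48 41 0 0 0 0;48 41 0 0 0 0;48 41 0 0 0 0",
  claw=60,
  force=30,
)

```text
t: 1.98
position: [445.7, -332.3, 231.5]
orientation: [[0.933, 0.359, 0.001], [0.359, -0.933, -0.001], [0.0, 0.001, -1.0]]
contact_force: [1.4, -1.4, 0.1]
gripper_width: 59.9
grasp_force: 0.0
```

Emit:
apply_moves(
  motion="0 60 0 0 0 0;0 60 0 0 0 0;0 60 0 0 0 0;0 60 0 0 0 0;0 60 0 0 0 0",
)

```text
t: 2.6
position: [444.3, -31.8, 231.6]
orientation: [[0.933, 0.359, 0.001], [0.359, -0.933, -0.0], [0.001, 0.0, -1.0]]
contact_force: [1.4, -0.1, 0.5]
gripper_width: 60.3
grasp_force: 0.0
```

Run:
```python
from h import *
np.set_printoptions(precision=2,suppress=True)
s=env.read_state(); print(s["t"],s["position"],s["orientation"],s["qpos"],s["contact_force"])
c=wcam(); save(c,"w1.png"); print(c["hand_eye"])
for t in ("loose_bottle","turntable"):
    for r in vision.spot_in(t,"wrist")[:2]: print(t,r["score"],r["pixel"],onz(c,r["pixel"],35))
```

```text
2.6 [444.28 -31.79 231.61] [[ 0.93  0.36  0.  ]
 [ 0.36 -0.93 -0.  ]
 [ 0.    0.   -1.  ]] [-0.17  0.12  1.76  0.    1.26  1.04] [ 1.38 -0.11  0.54]
[[   0.     -0.96   -0.29   73.76]
 [   1.      0.      0.      0.33]
 [   0.     -0.29    0.96 -142.56]
 [   0.      0.      0.      1.  ]]
loose_bottle 0.87 [80.9, 104.3] [450.7  184.18]
turntable 0.76 [426.5, 162.5] [ 524.98 -172.76]
```

View pics/w1.png

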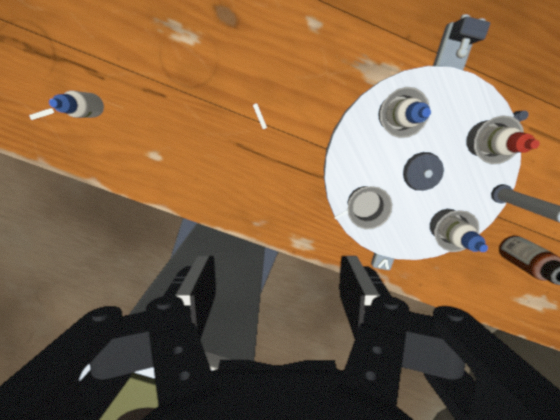

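Run:
```python
from h import *
np.set_printoptions(precision=2,suppress=True)
c=wcam(); im=c["image"].astype(int)
m=((im.min(2)>165)).astype(np.uint8); m[280:]=0
n,l,st,ce=cv2.connectedComponentsWithStats(m); i=1+st[1:,4].argmax()
pts=cv2.findContours((l==i).astype(np.uint8),0,2)[0]; h=cv2.convexHull(np.vstack(pts))
w=np.array([onz(c,p[0],32) for p in h])
from scipy.optimize import least_squares
r=least_squares(lambda q:np.hypot(*(w-q[:2]).T)-q[2],[511,-175,106],loss="soft_l1"); print(st[i],r.x,np.abs(r.fun).mean()); C=r.x[:2]
for n,p in dict(hub=onz(c,(424,170),47),nest=onz(c,(368,206),56),nestfloor=onz(c,(366,205),35),arrow=onz(c,(384,264),16),brk=onz(c,(462,50),39),postbase=onz(c,(500,194),38)).items():
    v=p-C; print(n,p,np.hypot(*v),np.arctan2(v[1],v[0]))
```

```text
[  326    67   196   193 21071] [ 514.99 -173.51  105.45] 0.29694158863310927
hub [ 517.08 -166.67] 7.146231830562127 1.2741854940892412
nest [ 462.11 -126.28] 70.89726135244838 2.412520656258932
nestfloor [ 459.   -131.75] 69.84769709815946 2.5006884063021566
arrow [ 395.35 -193.43] 121.28715513287018 -2.976557914906005
brk [ 632.81 -147.78] 120.59391958214266 0.21497928187257112
postbase [ 524.3  -261.32] 88.30327165231957 -1.465140994112946
```

Emit:
apply_moves(
  motion="-4 50 -10 0 0 0;-4 50 -10 0 0 0;-4 50 -10 0 0 0;0 8 0 0 0 0;0 0 0 0 0 0",
)

```text
t: 3.42
position: [433.1, 123.4, 201.4]
orientation: [[0.933, 0.359, 0.0], [0.359, -0.933, -0.001], [0.0, 0.001, -1.0]]
contact_force: [0.6, -1.7, 0.2]
gripper_width: 60.4
grasp_force: 0.0
```

Run:
```python
from h import *
np.set_printoptions(precision=2,suppress=True)
s=env.read_state(); print(s["t"],s["position"],s["contact_force"])
c=wcam(); save(c,"w2.png")
for r in vision.masks_of("loose_bottle","wrist")[:2]:
    ys,xs=np.nonzero(r["mask"]); print(r["score"],r["pixel"],len(xs),xs.min(),xs.max(),ys.min(),ys.max())
for P in ((445,186,0),(445,186,44),(445,186,67)): print(proj(c,P))
cv2.imwrite("pics/w2c.png",cv2.resize(c["image"][0:260,60:400,::-1],None,fx=2.2,fy=2.2))
```

```text
3.425 [433.14 123.36 201.37] [ 0.57 -1.67  0.19]
0.64 [218.7, 150.8] 715 204 234 137 166
[226.26 153.24]
[219.13 158.72]
[214.54 162.26]
```

View pics/w2c.png

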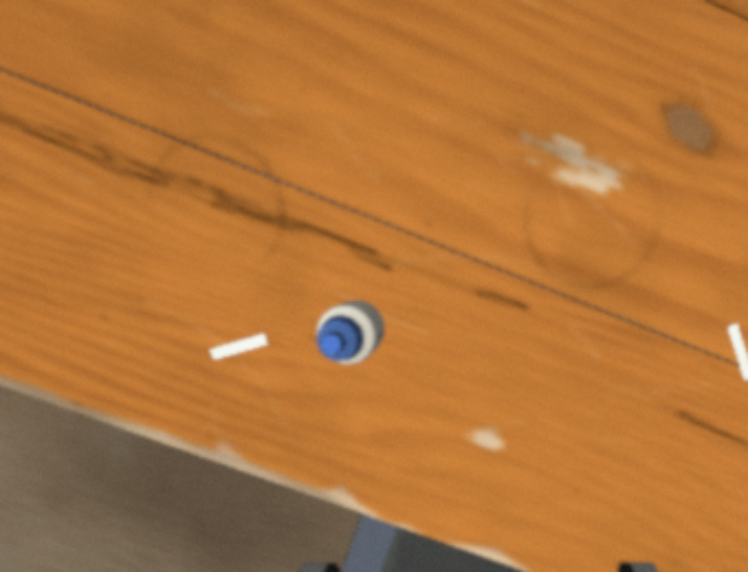

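Run:
```python
from h import *
np.set_printoptions(precision=2,suppress=True)
c=wcam(); print(onz(c,(210.5,155.9),67),onz(c,(218.2,152.3),44))
```

```text
[449.07 190.44] [450.48 188.15]
```

Emit:
apply_moves(
  motion="7.5 32 -20 0 0 0;7.5 32.5 -20 0 0 0;0 0 -45 0 0 0;0 0 -45 0 0 0;0 0 -30 0 0 0",
)

```text
t: 4.2
position: [447.3, 187.4, 39.8]
orientation: [[0.934, 0.358, -0.001], [0.358, -0.934, -0.001], [-0.001, 0.0, -1.0]]
contact_force: [-0.4, -0.5, -0.0]
gripper_width: 60.1
grasp_force: 0.0
```

Emit:
apply_moves(
  motion="0 0 -18 0 0 0;0 0 0 0 0 0;0 0 0 0 0 0",
)

```text
t: 4.58
position: [448.4, 188.4, 24.0]
orientation: [[0.934, 0.358, 0.001], [0.358, -0.934, 0.0], [0.001, 0.0, -1.0]]
contact_force: [0.5, 0.2, 0.0]
gripper_width: 59.9
grasp_force: 0.0
```

Emit:
apply_moves(
  motion="0 0 0 0 0 0;0 0 0 0 0 0;0 0 0 0 0 0;0 0 0 0 0 0;0 0 0 0 0 0",
  claw=10,
  force=25,
)

```text
t: 5.2
position: [448.1, 189.2, 24.1]
orientation: [[0.933, 0.36, 0.002], [0.36, -0.933, 0.0], [0.002, 0.0, -1.0]]
contact_force: [-0.1, 0.0, 6.2]
gripper_width: 25.1
grasp_force: 26.0
```

Emit:
apply_moves(
  motion="0 0 0 0 0 0;0 0 8 0 0 0;0 0 30 0 0 0;0 0 40 0 0 0;0 0 0 0 0 0",
)

```text
t: 5.82
position: [449.6, 189.7, 104.2]
orientation: [[0.933, 0.36, 0.006], [0.36, -0.933, 0.002], [0.007, 0.0, -1.0]]
contact_force: [0.6, 1.4, 0.5]
gripper_width: 25.3
grasp_force: 25.7
```

Emit:
apply_moves(
  motion="-4 -50 40 0 0 0;-4 -60 26 0 0 0;-4 -60 0 0 0 0;-4 -60 0 0 0 0;-4 -60 0 0 0 0",
)

```text
t: 6.45
position: [426.6, -98.5, 164.4]
orientation: [[0.933, 0.36, -0.001], [0.36, -0.933, 0.0], [-0.001, -0.001, -1.0]]
contact_force: [0.6, 1.1, -0.4]
gripper_width: 25.3
grasp_force: 25.7
```

Emit:
apply_moves(
  motion="-1 -40 0 0 0 0;0 -17 0 0 0 0;0 0 0 0 0 0;0 0 0 0 0 0",
)

```text
t: 6.95
position: [426.1, -152.6, 164.6]
orientation: [[0.933, 0.36, -0.001], [0.36, -0.933, 0.001], [-0.001, -0.002, -1.0]]
contact_force: [0.2, -0.4, -0.5]
gripper_width: 24.9
grasp_force: 25.7
```

Run:
```python
from h import *
np.set_printoptions(precision=2,suppress=True)
s=env.read_state(); print(s["t"],s["position"],s["contact_force"])
c=wcam(); save(c,"w3.png")
for P in ((460,-130,35),(460,-130,56)): print(proj(c,P))
```

```text
6.95 [ 426.12 -152.6   164.6 ] [ 0.24 -0.42 -0.47]
[266.54 155.78]
[265.65 159.13]
```

View pics/w3.png

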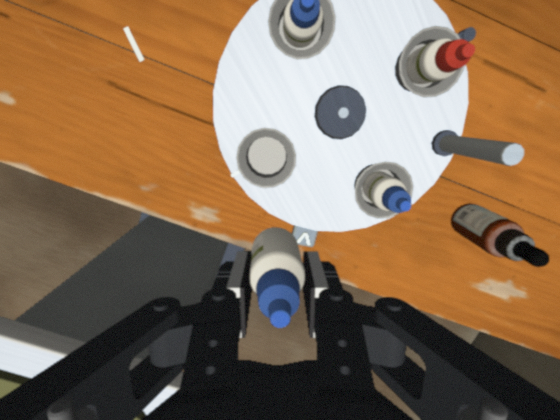

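Run:
```python
from h import *
np.set_printoptions(precision=2,suppress=True)
s=env.read_state(); c=wcam(); p=s["position"]; R=s["orientation"]
for px,z in (((280,320),207.6),):
    q=onz(c,px,z); print(q, (R.T[:2,:2]@(q-p[:2])))
for r in vision.masks_of("loose_bottle","wrist")[:3]:
    ys,xs=np.nonzero(r["mask"]); print(r["score"],r["pixel"],xs.min(),xs.max(),ys.min(),ys.max())
# predicted bottom edge top row for offsets
a=np.linspace(0,2*np.pi,60)
for o in (-2,0,2,4):
    P=[proj(c,R@np.array([o+13*np.cos(t),13*np.sin(t),24])+p) for t in a]; P=np.array(P); print(o,P.min(0),P.max(0))
for n in ((267,155.5,35),(266,157.5,56)): print(onz(c,n[:2],n[2]))
print(onz(c,(512,154),116), onz(c,(343,112),47))
```

```text
[ 428.11 -153.4 ] [1.39 1.52]
0.59 [276.0, 276.3] 251 304 228 327
-2 [253.72 231.12] [299.07 272.81]
0 [253.65 227.77] [299.14 269.72]
2 [253.58 224.39] [299.21 266.61]
4 [253.51 220.99] [299.29 263.49]
[ 460.51 -130.18]
[ 461.44 -129.7 ]
[ 524.8  -265.51] [ 515.43 -173.69]
```

Emit:
apply_moves(
  motion="17 11 0 0 0 0;16.5 11.5 0 0 0 0;0 0 -30 0 0 0;0 0 -30 0 0 0;0 0 0 0 0 0",
)

```text
t: 7.72
position: [459.4, -129.9, 103.3]
orientation: [[0.933, 0.361, -0.004], [0.361, -0.933, 0.002], [-0.003, -0.003, -1.0]]
contact_force: [-0.2, -0.1, -0.2]
gripper_width: 24.7
grasp_force: 25.7
```

Emit:
apply_moves(
  motion="0 0 -15 0 0 0;0 0 -10 0 0 0;0 0 -8 0 0 0;0 0 -6 0 0 0;0 0 0 0 0 0",
)

```text
t: 8.35
position: [459.9, -131.5, 65.9]
orientation: [[0.933, 0.359, -0.001], [0.359, -0.933, 0.0], [-0.0, -0.0, -1.0]]
contact_force: [0.2, 0.4, -0.9]
gripper_width: 25.1
grasp_force: 25.7
```

Emit:
apply_moves(
  motion="0 1 -3 0 0 0;0 0 -1.5 0 0 0;0 0 -0.5 0 0 0;0 0 0 0 0 0;0 0 0 0 0 0",
)

```text
t: 8.98
position: [460.2, -130.6, 61.1]
orientation: [[0.933, 0.36, 0.0], [0.36, -0.933, -0.0], [0.0, 0.0, -1.0]]
contact_force: [0.4, -0.6, -0.8]
gripper_width: 25.2
grasp_force: 25.7
```

Emit:
apply_moves(
  motion="0 0 -1 0 0 0;0 0 -0.7 0 0 0;0 0 0 0 0 0;0 0 0 0 0 0",
)

```text
t: 9.48
position: [460.1, -130.5, 59.4]
orientation: [[0.933, 0.36, -0.0], [0.36, -0.933, 0.0], [-0.0, -0.0, -1.0]]
contact_force: [-0.2, 0.7, -0.3]
gripper_width: 25.3
grasp_force: 25.7
```

Emit:
apply_moves(
  motion="0 0 -0.7 0 0 0;0 0 0 0 0 0;0 0 0 0 0 0",
)

```text
t: 9.85
position: [460.3, -130.5, 59.1]
orientation: [[0.933, 0.36, 0.001], [0.36, -0.933, -0.0], [0.0, 0.0, -1.0]]
contact_force: [-0.3, 0.5, 5.0]
gripper_width: 25.2
grasp_force: 26.3
```

Emit:
apply_moves(
  motion="0 0 0 0 0 0;0 0 0 0 0 0;0 0 0 0 0 0;0 0 0 0 0 0",
  claw=46,
)

```text
t: 10.35
position: [460.1, -130.5, 58.6]
orientation: [[0.933, 0.36, -0.0], [0.36, -0.933, 0.0], [-0.0, -0.0, -1.0]]
contact_force: [0.0, 0.1, 1.1]
gripper_width: 45.5
grasp_force: 0.0
```

Emit:
apply_moves(
  motion="0 0 5 0 0 0;0 0 15 0 0 0;0 0 30 0 0 0;-10 -8 40 0 0 0;-24 -15 20 0 0 0",
)

```text
t: 10.98
position: [427.8, -154.3, 171.1]
orientation: [[0.933, 0.361, 0.004], [0.361, -0.933, -0.002], [0.003, 0.003, -1.0]]
contact_force: [-0.1, 0.2, -0.1]
gripper_width: 46.0
grasp_force: 0.0
```

Run:
```python
from h import *
c=wcam(); save(c,"w4.png"); s=env.read_state(); print(s["t"],s["position"])
```

```text
11.025 [ 424.6864417  -155.47697902  172.42317327]
```

View pics/w4.png

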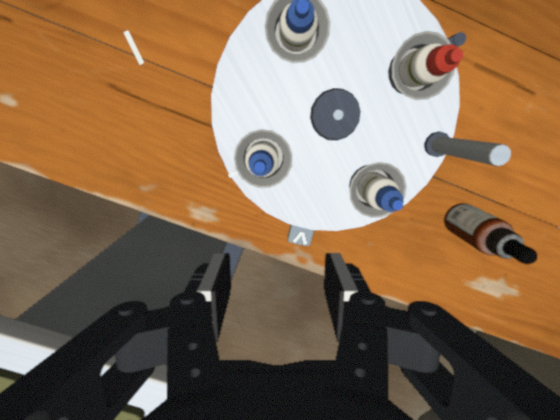

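Run:
```python
from h import *
np.set_printoptions(precision=2,suppress=True)
c=wcam(); C=np.array([514.5,-173.5])
for n,q in dict(tip=((260,168),102),nest=((263.5,159),56),post=((500,155),116),hub=((335,114),47),arrow=((302,233),16),drop=((488,236),50)).items():
    p=onz(c,*q); v=p-C; print(n,p,np.hypot(*v),np.arctan2(v[1],v[0]))
```

```text
tip [ 457.19 -131.23] 71.2100401845299 2.506113187343537
nest [ 457.34 -131.89] 70.69785245839779 2.5123073032863865
post [ 521.44 -268.36] 95.11190828996682 -1.497782882061116
hub [ 511.12 -173.37] 3.3805733566255296 3.103893590535705
arrow [ 396.1  -194.66] 120.27059504214924 -2.9647668609660807
drop [ 464.72 -344.38] 177.98222630401 -1.854274338317423
```

Emit:
apply_moves(
  motion="22 -38 0 0 0 -0.087;22 -38 0 0 0 -0.087;22 -38 0 0 0 -0.086;0 0 0 0 0 0;0 0 0 0 0 0",
  claw=0,
)

```text
t: 11.7
position: [491.5, -266.7, 167.6]
orientation: [[0.994, 0.108, -0.002], [0.108, -0.994, 0.002], [-0.002, -0.002, -1.0]]
contact_force: [-0.3, 0.4, 0.3]
gripper_width: 0.4
grasp_force: 0.0
```

Run:
```python
from h import *
np.set_printoptions(precision=2,suppress=True)
s=env.read_state(); print(s["t"],s["position"],s["orientation"],s["gripper_width"],s["contact_force"])
c=wcam(); save(c,"w5.png")
for P in ((524,-266.5,116),(524,-266.5,38),(514,-174,47)): print(proj(c,P))
```

```text
11.7 [ 491.52 -266.66  167.61] [[ 0.99  0.11 -0.  ]
 [ 0.11 -0.99  0.  ]
 [-0.   -0.   -1.  ]] 0.35068397187177563 [-0.28  0.37  0.26]
[282.29 183.52]
[281.05 164.39]
[169.63 165.89]
```

View pics/w5.png

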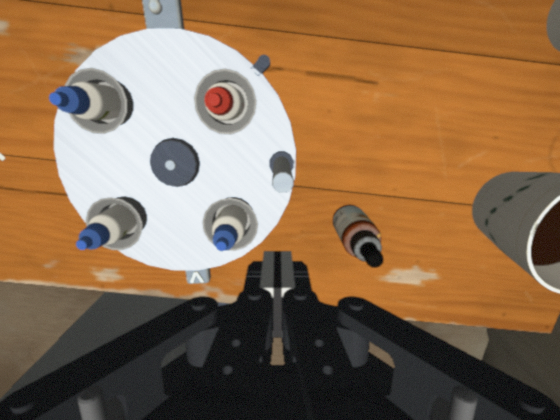

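Emit:
apply_moves(
  motion="0 -3 -30 0 0 0;0 0 -30 0 0 0;0 0 -27 0 0 0;0 0 0 0 0 0;0 0 0 0 0 0",
)

```text
t: 12.38
position: [492.4, -270.1, 82.5]
orientation: [[0.994, 0.108, 0.001], [0.108, -0.994, -0.0], [0.001, 0.0, -1.0]]
contact_force: [-0.4, -0.8, 1.0]
gripper_width: 0.0
grasp_force: 0.0
```

Emit:
apply_moves(
  motion="3 0 0 0 0 0;3 0.5 0 0 0 0;3 0.5 0 0 0 0;1 0 0 0 0 0;0 0 0 0 0 0",
)

```text
t: 13.0
position: [502.2, -269.5, 81.7]
orientation: [[0.994, 0.108, -0.0], [0.108, -0.994, 0.0], [-0.0, -0.0, -1.0]]
contact_force: [0.4, -0.2, -0.6]
gripper_width: 0.1
grasp_force: 0.0
```

Run:
```python
import numpy as np
C=np.array([514,-174]); p=np.array([502.2,-269.5])-C
a=0
while a<0.9:
    b=a+0.13
    R=lambda t:np.array([[np.cos(t),-np.sin(t)],[np.sin(t),np.cos(t)]])
    d=(R(b)-R(a))@p/5; print(round(a,2),round(b,2),d.round(2),(C+R(b)@p).round(1)); a=b
```

```text
0 0.13 [ 2.5  -0.14] [ 514.7 -270.2]
0.13 0.26 [2.49 0.18] [ 527.1 -269.3]
0.26 0.39 [2.45 0.5 ] [ 539.4 -266.8]
0.39 0.52 [2.36 0.82] [ 551.2 -262.7]
0.52 0.65 [2.24 1.11] [ 562.4 -257.2]
0.65 0.78 [2.07 1.4 ] [ 572.8 -250.2]
0.78 0.91 [1.88 1.65] [ 582.2 -241.9]
```

Emit:
apply_moves(
  motion="1 0.1 0 0 0 0.01;1 0.1 0 0 0 0.01;1 0.1 0 0 0 0.01;1 0.1 0 0 0 0.01;1 0.1 0 0 0 0.01",
)

```text
t: 13.62
position: [506.9, -269.2, 81.6]
orientation: [[0.987, 0.158, -0.001], [0.158, -0.987, -0.0], [-0.001, 0.0, -1.0]]
contact_force: [-1.6, -0.6, -0.8]
gripper_width: 0.1
grasp_force: 0.6
```

Emit:
apply_moves(
  motion="1.5 -0.1 0 0 0 0.012;1.5 -0.1 0 0 0 0.012;1.5 -0.2 0 0 0 0.016;1.5 -0.2 0 0 0 0.016;1.5 -0.2 0 0 0 0.016",
)

```text
t: 14.25
position: [514.6, -269.5, 81.6]
orientation: [[0.973, 0.229, -0.0], [0.229, -0.973, 0.001], [-0.0, -0.001, -1.0]]
contact_force: [-1.6, -0.1, 0.2]
gripper_width: -0.3
grasp_force: 0.5
```

Emit:
apply_moves(
  motion="2.5 0.1 0 0 0 0.026;2.5 0.2 0 0 0 0.026;2.5 0.2 0 0 0 0.026;2.5 0.2 0 0 0 0.026;2.5 0.2 0 0 0 0.026",
)

```text
t: 14.88
position: [527.2, -268.9, 81.6]
orientation: [[0.935, 0.354, -0.0], [0.354, -0.935, 0.0], [-0.0, -0.0, -1.0]]
contact_force: [-1.5, 0.7, -0.2]
gripper_width: 0.2
grasp_force: 0.5
```

Emit:
apply_moves(
  motion="2.4 0.5 0 0 0 0.026;2.4 0.5 0 0 0 0.026;2.4 0.5 0 0 0 0.026;2.4 0.5 0 0 0 0.026;2.4 0.5 0 0 0 0.026",
)

```text
t: 15.5
position: [539.3, -266.5, 81.7]
orientation: [[0.882, 0.472, -0.0], [0.472, -0.882, -0.0], [-0.0, 0.0, -1.0]]
contact_force: [-0.6, -0.0, -0.6]
gripper_width: 0.0
grasp_force: 0.5
```

Emit:
apply_moves(
  motion="2.4 0.8 0 0 0 0.026;2.4 0.8 0 0 0 0.026;2.4 0.8 0 0 0 0.026;2.4 0.8 0 0 0 0.026;2.4 0.8 0 0 0 0.026",
)

```text
t: 16.12
position: [551.3, -262.3, 81.7]
orientation: [[0.813, 0.582, -0.0], [0.582, -0.813, 0.0], [0.0, -0.0, -1.0]]
contact_force: [-1.1, -0.7, 0.1]
gripper_width: -0.1
grasp_force: 0.5
```

Emit:
apply_moves(
  motion="2.2 1.1 0 0 0 0.026;2.2 1.1 0 0 0 0.026;2.2 1.1 0 0 0 0.026;2 1 0 0 0 0.02;0 0 0 0 0 0",
)

```text
t: 16.75
position: [560.1, -257.9, 81.7]
orientation: [[0.753, 0.658, 0.0], [0.658, -0.753, 0.0], [0.0, 0.0, -1.0]]
contact_force: [0.0, 0.1, 0.2]
gripper_width: -0.1
grasp_force: 0.0
```

Run:
```python
from h import *
c=wcam(); save(c,"w6.png"); s=env.read_state(); print(s["t"],s["position"],s["contact_force"])
```

```text
16.8 [ 559.95957892 -257.87157523   81.7146117 ] [ 0.19972414  0.35539869 -0.44975175]
```

View pics/w6.png

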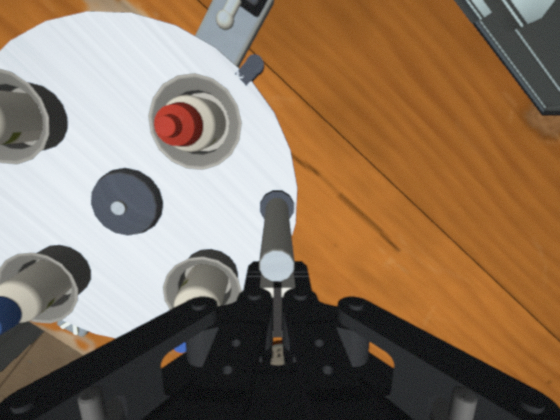

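Emit:
apply_moves(
  motion="1.8 1 0 0 0 0.02;1.7 1 0 0 0 0.02;1.7 1.1 0 0 0 0.02;1.7 1.1 0 0 0 0.02;1.7 1.2 0 0 0 0.02",
)

```text
t: 17.42
position: [568.4, -252.6, 81.7]
orientation: [[0.683, 0.731, -0.0], [0.731, -0.683, 0.0], [-0.0, -0.0, -1.0]]
contact_force: [-0.9, -0.1, -0.3]
gripper_width: 0.4
grasp_force: 0.5
```

Emit:
apply_moves(
  motion="1.6 1.2 0 0 0 0.02;1.2 1 0 0 0 0.016;0.8 0.6 0 0 0 0.01;0.8 0.6 0 0 0 0.01;0.8 0.6 0 0 0 0.01",
)

```text
t: 18.05
position: [573.6, -248.8, 81.7]
orientation: [[0.634, 0.774, 0.0], [0.774, -0.634, -0.0], [-0.0, 0.0, -1.0]]
contact_force: [-0.9, -0.4, 0.4]
gripper_width: 0.2
grasp_force: 0.5
```

Emit:
apply_moves(
  motion="0.6 0.5 0 0 0 0.008;0.6 0.5 0 0 0 0.008;0.6 0.5 0 0 0 0.008;0.6 0.5 0 0 0 0.008",
)

```text
t: 18.55
position: [575.2, -247.6, 81.7]
orientation: [[0.609, 0.794, -0.001], [0.794, -0.609, -0.001], [-0.002, -0.0, -1.0]]
contact_force: [-3.3, -3.6, 1.4]
gripper_width: -0.1
grasp_force: 3.2
```

Emit:
apply_moves(
  motion="0.6 0.5 0 0 0 0.008;0.6 0.5 0 0 0 0.008;0.6 0.5 0 0 0 0.008",
)

```text
t: 18.92
position: [577.0, -246.0, 81.7]
orientation: [[0.59, 0.808, -0.001], [0.808, -0.59, -0.001], [-0.001, -0.0, -1.0]]
contact_force: [-2.7, -2.8, 1.0]
gripper_width: 0.0
grasp_force: 2.1
```

Emit:
apply_moves(
  motion="0.5 0.5 0 0 0 0.006;0.5 0.5 0 0 0 0.006",
)

```text
t: 19.18
position: [579.4, -243.7, 81.7]
orientation: [[0.58, 0.814, 0.001], [0.814, -0.58, 0.001], [0.001, 0.0, -1.0]]
contact_force: [0.7, 0.5, 0.2]
gripper_width: -0.0
grasp_force: 0.0
```

Emit:
apply_moves(
  motion="0.5 0.5 0 0 0 0.006;0.5 0.5 0 0 0 0.006",
)

```text
t: 19.42
position: [579.6, -243.6, 81.7]
orientation: [[0.57, 0.822, -0.0], [0.822, -0.57, -0.001], [-0.001, 0.0, -1.0]]
contact_force: [-2.7, -3.9, -0.1]
gripper_width: 0.0
grasp_force: 2.2
```

Emit:
apply_moves(
  motion="0.4 0.4 0 0 0 0.005;0 0 0 0 0 0",
)

```text
t: 19.68
position: [579.6, -243.6, 81.7]
orientation: [[0.566, 0.824, -0.001], [0.824, -0.566, -0.001], [-0.001, -0.0, -1.0]]
contact_force: [-2.3, -4.4, 1.2]
gripper_width: -0.2
grasp_force: 2.6
```

Emit:
apply_moves(
  motion="0.3 0.4 0 0 0 0;0 0 0 0 0 0",
)

```text
t: 19.92
position: [579.7, -243.6, 81.7]
orientation: [[0.566, 0.824, -0.001], [0.824, -0.566, -0.002], [-0.002, -0.0, -1.0]]
contact_force: [-3.9, -6.0, 1.7]
gripper_width: -0.2
grasp_force: 3.2
```

Emit:
apply_moves(
  motion="0.3 0.4 0 0 0 0;0 0 0 0 0 0",
)

```text
t: 20.18
position: [579.7, -243.6, 81.7]
orientation: [[0.566, 0.824, -0.002], [0.824, -0.566, -0.002], [-0.003, -0.0, -1.0]]
contact_force: [-5.2, -6.3, 1.1]
gripper_width: -0.0
grasp_force: 3.9
```

Emit:
apply_moves(
  motion="0.4 0.5 0 0 0 0;0.3 0.4 0 0 0 0;0 0 0 0 0 0",
)

```text
t: 20.55
position: [579.7, -243.6, 81.7]
orientation: [[0.566, 0.825, -0.003], [0.825, -0.566, -0.004], [-0.005, -0.0, -1.0]]
contact_force: [-6.1, -9.4, 1.7]
gripper_width: -0.1
grasp_force: 5.4
```

Emit:
apply_moves(
  motion="0.3 0.4 0 0 0 0;0 0 0 0 0 0",
)

```text
t: 20.8
position: [579.7, -243.5, 81.7]
orientation: [[0.566, 0.825, -0.003], [0.825, -0.566, -0.004], [-0.005, -0.001, -1.0]]
contact_force: [-6.5, -10.3, 1.2]
gripper_width: -0.1
grasp_force: 6.1
```

12.2 N; a little more, then hold.

Emit:
apply_moves(
  motion="0.3 0.4 0 0 0 0;0.2 0.3 0 0 0 0;0 0 0 0 0 0",
)

```text
t: 21.18
position: [579.7, -243.5, 81.8]
orientation: [[0.566, 0.825, -0.004], [0.825, -0.566, -0.005], [-0.007, -0.001, -1.0]]
contact_force: [-8.7, -12.5, 1.6]
gripper_width: 0.2
grasp_force: 7.3
```

Emit:
apply_moves(
  motion="0 0 0 0 0 0;0 0 0 0 0 0;0 0 0 0 0 0;0 0 0 0 0 0",
)

```text
t: 21.68
position: [579.7, -243.5, 81.7]
orientation: [[0.566, 0.825, -0.004], [0.825, -0.566, -0.005], [-0.007, -0.001, -1.0]]
contact_force: [-9.3, -11.9, 3.1]
gripper_width: -0.2
grasp_force: 7.2
```

Emit:
apply_moves(
  motion="0 0 0 0 0 0;0 0 0 0 0 0;0 0 0 0 0 0;0 0 0 0 0 0;0 0 0 0 0 0",
)

```text
t: 22.3
position: [579.7, -243.5, 81.7]
orientation: [[0.566, 0.825, -0.004], [0.825, -0.566, -0.005], [-0.007, -0.001, -1.0]]
contact_force: [-8.7, -11.7, 2.4]
gripper_width: -0.1
grasp_force: 7.2
```

Emit:
apply_moves(
  motion="-1 -1.3 0 0 0 0;-1 -1.3 0 0 0 0;-1 -1.3 0 0 0 0;-2 -2.6 0 0 0 0;-4 -5.2 0 0 0 0",
)

```text
t: 22.92
position: [573.5, -251.3, 81.6]
orientation: [[0.566, 0.825, 0.0], [0.825, -0.566, 0.0], [0.001, 0.0, -1.0]]
contact_force: [-0.4, 0.7, 0.1]
gripper_width: -0.1
grasp_force: 0.0
```

Emit:
apply_moves(
  motion="0 0 30 0 0 0;0 0 40 0 0 0;0 0 40 0 0 0;-15 -15 0 0 0 0;0 0 0 0 0 0",
)

```text
t: 23.55
position: [556.6, -267.4, 191.2]
orientation: [[0.568, 0.823, -0.001], [0.823, -0.568, 0.0], [-0.0, -0.001, -1.0]]
contact_force: [0.2, 0.5, 0.8]
gripper_width: -0.2
grasp_force: 0.0
```

Run:
```python
from h import *
np.set_printoptions(precision=3,suppress=True)
s=env.read_state(); print(s["t"],s["position"],s["contact_force"])
c=wcam(); save(c,"w7.png")
C=np.array([514,-174])
for P in ((514+93*np.cos(-.595),-174+93*np.sin(-.595),116),(514,-174,47),(514-70*np.cos(.19),-174-70*np.sin(.19),56),(514-70*np.cos(.19),-174-70*np.sin(.19),102)): print(proj(c,P))
```

```text
23.55 [ 556.618 -267.351  191.24 ] [0.191 0.455 0.819]
[283.556 145.165]
[177.307 138.691]
[125.037 195.691]
[ 97.323 210.485]
```

View pics/w7.png

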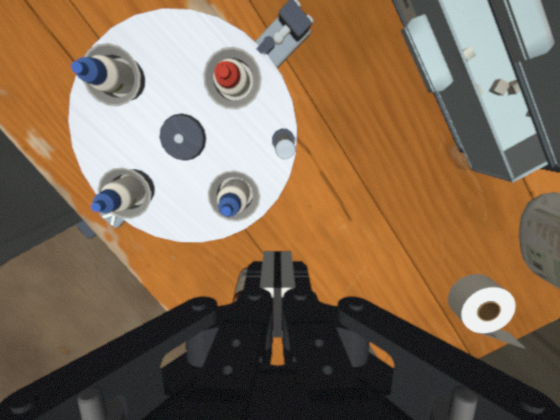

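```bash
python3 -c "
from bench import env
print(env.close_job())"
```

```text
the job is handed in; nothing more can be done
None
```

The buffer bottle is standing in its nest at the index arrow. The turntable snapped past the catch and was held against its stop at about 15 N for just over a second. The fingers are clear and the job was handed in at about 23.6 s; no verdict came back, so that rests on the last picture and the force readings.

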